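# Present the toy ball on the sample tray

## Task

A customer wants to see the phone-controlled toy ball: take it off its charging cradle and set it gently into the round pocket of the wooden sample tray, and let go of it. Then pick the tray up by its grip bar and carry it without tipping, so that the ball stays in its pocket, and hold it out level and still, squarely over the middle of the rubber serving mat with its underside about 10 cm above the counter. Finish while holding it there, carried by the gripper alone; leave the torches and the potted plant alone.

Things in the scene. Friction and masses are not known exactly. Their poses are not given: they have to be found in the camera images.
- ball_center (a point): centre of the toy ball: a white plastic sphere of 50 mm diameter with a grey seam, about 70 g, that rolls freely; it starts resting in the cup of the cradle, its centre about 52 mm above the counter. Its axes turn with it and mean nothing.
- cradle: black charging cradle, fixed to the counter: a foot of 68 mm diameter and 6 mm thickness, a stem, and a cup of 32 mm outer diameter whose rim is 30 mm above the counter, open under the ball's equator. Origin at the middle of its underside, on the counter.
- tray: loose wooden sample tray, 180 x 180 mm, about 0.3 kg. Origin at the middle of its underside, z up. Its rim is 20 mm high; a grey insert inside has its top face 10 mm above the underside, with a round pocket for the ball on the +x side and an empty rectangular recess (56 x 120 mm) on the -x side, both 4 mm deep. Across its middle, along its own y axis, runs a raised grip bar on two end uprights (30 x 8 mm) that stand at y = +86 and -86 mm.
- tray_pocket (a point): where the ball's centre lies when it rests in the middle of the tray's round pocket: 58 mm from the tray's origin along its +x, 31 mm above its underside. The pocket is 36 mm wide and 4 mm deep, so the ball stands on its floor with about 4 mm of play all round and rolls out over the rim if the tray is tipped by some 30 degrees. Axes as the tray.
- tray_grip (a point): centre of the tray's grip bar: 95 mm above the tray's underside, over the tray's middle. The bar is wood, 14 mm wide (along the tray's x), 20 mm high, 166 mm long along the tray's y axis, top 105 mm above the underside; free space below it down to the insert. Axes as the tray.
- mat: black rubber serving mat with raised ribs and border, fixed on the counter at the customer's side, 140 mm (its x) x 190 mm (its y), 4 mm thick. Origin at the middle of its underside. The tray is square to it when the tray's axes are parallel to the mat's.
- torch_a: black torch with a red collar, stood on its wider head, 43 mm diameter, 138 mm high; bystander. Origin under its middle.
- torch_b: a second torch like it; bystander.
- pot: white ceramic plant pot on a saucer, 136 mm wide, 105 mm high with leaves to about 240 mm; bystander. Origin under its middle.
Things that resemble listed ones, but are neither listed nor needed, are in the scene too. Several things have the shape of the mat; the one meant has the colours described above.

How it is judged:
On the way, in this order (a step that is already met when the one before it is completed fails the run):
1. the ball rests in the tray's round pocket, let go, with the tray standing on the counter (distance between ball_center and tray_pocket below 0.008 m and contact force between ball and the fingers below 0.05 N and height (world z) of tray below 0.006 m and angle between tray's own z axis and vertical below 0.05 rad), for 0.3 s.
2. the tray is lifted clear of the counter by its grip bar with the ball in its pocket (height (world z) of tray above 0.03 m and distance between ball_center and tray_pocket below 0.009 m and contact force between tray and the fingers above 1 N and distance between the grasp point and tray_grip below 0.085 m), for 0.2 s.
At the end, for the whole second after the job is handed in: The fingers hold the tray by its bar, still, its middle within 35 mm of the mat's middle seen from above, underside 60 to 140 mm above the counter, level within 5 degrees, square to the mat within 12 degrees, the ball in its pocket (within 9 mm) and not touched by the fingers (horizontal distance between tray and mat below 0.035 m and height (world z) of tray between 0.06 and 0.14 m and angle between tray's own z axis and vertical below 0.09 rad and angle between the x axis of tray and the x axis of mat, either way round below 0.21 rad and linear speed of tray below 0.02 m/s and angular speed of tray below 0.15 rad/s and distance between ball_center and tray_pocket below 0.009 m and contact force between ball and the fingers below 0.05 N and contact force between tray and the fingers above 1 N and distance between the grasp point and tray_grip below 0.085 m); the arm keeps its last pose, push and grip.
It fails at once if the ball falls onto the counter (height (world z) of ball_center below 0.027 m).
It fails at once if the ball is dropped or flung: moving free of the fingers faster than 0.5 m/s while the tray stands on the counter (contact force between ball and the fingers below 0.01 N and linear speed of ball above 0.5 m/s and height (world z) of tray below 0.01 m).
It fails at once if the tray is tipped by more than 20 degrees (angle between tray's own z axis and vertical above 0.35 rad).
It fails at once if the ball leaves its pocket while the tray is carried (height (world z) of tray above 0.02 m and distance between ball_center and tray_pocket above 0.015 m).
It fails at once if a torch or the plant is shifted by more than 25 mm or tipped (distance of any of torch_a, torch_b, pot from where it was at the start of the episode above 0.025 m or angle between any of torch_a, torch_b, pot's own z axis and vertical above 0.3 rad).
It also fails if it takes over 64 s, if anything falls off the work surface, if the arm or the gripper's body presses on something with over 40 N, if the wrist force passes 120 N, or if a joint passes its speed limit or range.

## Robot

A 7-joint arm with a two-finger parallel gripper is mounted at the origin on the work surface. World frame = base frame: x ahead of the robot, y to its left, z up, the work surface at z = 0. Lengths are in m, angles in rad, forces in N, time in s.
With the tool pointing down it reaches from about 0.4 to 0.85 m from the base axis. Payload 4.5 kg.
Tool frame: the origin (TCP) lies at the very end of the fingers, on their centre line; the grasp point (between the pads) lies 19 mm behind it (pinch_z is the distance from the TCP to the grasp point, in m); z points along the fingers, y is the line along which they close (so a half turn about z gives the same grasp; the last joint's range is limited). The gripper opens to 88 mm and grips with 3 to 60 N. Pads are 18 mm wide; open, the fingers measure 123 mm over their backs; the gripper's body (75 mm by 187 mm) begins 45 mm behind the grasp point.
Start: joints at [1.173, 0.689, -0.195, 1.565, 0.157, 0.902, -0.215], TCP at [0.262, -0.568, 0.239] pointing down, gripper open.
Joint ranges: [-3.01, 3.01], [-0.46, 2.08], [-1.47, 1.51], [0.13, 2.56], [-1, 4.14], [0.04, 2.09], [-2.66, 2.66]. Speed limits (rad/s): [2.57, 2.57, 3.14, 3.14, 3.14, 3.14, 3.14].

## Interface

Orientations are given as a unit quaternion [x, y, z, w].
In Python, from rig import * gives the robot as it stands.
- The arm moves only by the shell command python3 -m jog 'ROWS' [FORCE]. ROWS is JSON, a list of rows, each an object of numbers: "hand": the closure, from 0 (fully open) to 1 (shut); "x", "y", "z": the shift along the tool's x, y, z in cm; "rx", "ry", "rz": the turn, a rotation vector about the tool's x, y, z in degrees. A call has 1 to 5 rows; each row shifts and turns the commanded pose from where the row before left it, along the tool's axes as they then stand; what a row does not reach is not made up. A row lasts 1/12 s, in which the tool goes at most 41.7 mm and 7.16 degrees, less where a joint would pass 70% of its speed; a pose out of reach is approached as far as the arm can. A call with a gripper value outside its range is refused whole. The fingers move at their own pace and stop on an object; FORCE is the grip in N (left out, the last holds). Time passes only in rows, so rows that do not move let the fingers close. It gives the time, the measured TCP pose, the force, the opening and the grip force at its end, in the units of the state.
- get_state(): the state, without advancing time (a new reading comes with each control period).
- get_image(name): name is "scene" or "top" or "wrist"; returns a dict with "pixels" (384x512x3 uint8, red, green, blue), "fx", "fy", "cx", "cy" (pixels), "rvec" (rotation vector, rad) and "tvec" (3), from world to camera coordinates, as OpenCV has them. Camera axes: x right, y down, z forward; pixel columns grow to the right and rows downward; lengths in m; the calibration is good to about 2 mm. A picture is of the moment at which its call begins. There is no depth.
- close_job(): hands the job in; it is judged then, once.
Trained networks look in the newest picture that a camera, given by its name, has taken for a name from the list of things; names that differ only in an ending like _2 or _b are one class to them, and where a whole thing is asked for, a point or a joint stands for the part that bears it (a point fixed in the world has none). Each returns a list of dicts, best first, with "conf" (0 to 1); they miss things now and then, are a little off and sometimes report something else, mostly with a low value. They report only what shows in the picture. A call takes as long as a camera call. They do not tell look-alikes from the thing itself.
- look_for(name, camera): "xyz" ([x, y, z] in m, in the coordinates of the camera as it stood for that picture, good to about 4 mm: the middle of the surface that is visible of it).
The state is a dict: "time": time; "joint_pos": joint angles; "dq": joint speeds; "joint_efforts": joint torques, N m; "eef_pos": TCP position; "eef_rot": TCP orientation; "force": force on the tool from outside, world axes, zero at the start; "ft_torque": the same for the moment, N m; "grip_width": finger opening in m; "grip_force": force on a finger pad.
Only numpy, scipy, OpenCV 4.12 (cv2) and the standard library are available. Lean on these libraries where they do the work, as an engineer would, in place of code of your own. Each camera call takes 0.05 s, during which the arm holds its last target. There are 200 camera calls.

## Working session

There is one attempt and no reset: what is moved stays moved. The work goes in short steps, Python scripts to look and compute and a shell command to move; the robot and the scene stay as the last step left them, time stands still between calls to the robot, and variables do not carry over. Pictures are saved under pics/ and viewed, at most 11 in all, crops included, and the job is handed in when it is done.

```bash
mkdir -p pics
cat > h.py <<'E'
from rig import *
import numpy as np, cv2
from scipy.spatial.transform import Rotation as R
def cam(n):
    im=get_image(n); Rm=cv2.Rodrigues(np.array(im["rvec"],float))[0]; t=np.array(im["tvec"],float).ravel()
    return im,Rm,t
def world(p,Rm,t): return Rm.T@(np.array(p)-t)
def pix2w(im,Rm,t,u,v,z):
    d=Rm.T@np.array([(u-im["cx"])/im["fx"],(v-im["cy"])/im["fy"],1]); c=-Rm.T@t
    return c+d*(z-c[2])/d[2]
def proj(im,Rm,t,p):
    q=Rm@np.array(p)+t; return im["fx"]*q[0]/q[2]+im["cx"], im["fy"]*q[1]/q[2]+im["cy"]
E
python3 - <<'E'
from h import *
np.set_printoptions(precision=3,suppress=True)
out=[]
for n in ["scene","top"]:
    im,Rm,t=cam(n); print(n,"campos",-Rm.T@t)
    out.append(im["pixels"][:,:,::-1])
    for k in ["ball_center","cradle","tray","tray_grip","mat","torch_a","pot"]:
        for d in look_for(k,n): 
            w=world(d["xyz"],Rm,t); print(k,round(d["conf"],2),w,np.round(proj(im,Rm,t,w)))
for i,o in enumerate(out): cv2.imwrite(f"pics/{i}.png",cv2.resize(o,(800,600)))
s=get_state(); print(s["time"],s["eef_pos"],s["eef_rot"],s["force"])
print(R.from_quat(s["eef_rot"]).as_matrix())
E
```

```text
scene campos [ 1.13  -0.627  0.957]
cradle 0.8 [ 0.462 -0.32   0.012] [131. 282.]
cradle 0.7 [0.634 0.034 0.003] [264. 239.]
tray_grip 0.19 [0.685 0.348 0.105] [339. 168.]
mat 0.78 [0.559 0.59  0.003] [339. 144.]
mat 0.64 [0.635 0.037 0.004] [265. 238.]
mat 0.61 [ 0.396 -0.026  0.006] [193. 212.]
torch_a 0.84 [0.696 0.276 0.077] [328. 188.]
torch_a 0.67 [0.688 0.345 0.106] [339. 169.]
pot 0.9 [ 0.695 -0.393  0.108] [164. 336.]
top campos [0.344 0.12  1.534]
ball_center 0.79 [ 0.443 -0.308  0.073] [386. 221.]
cradle 0.62 [ 0.443 -0.299  0.006] [377. 223.]
tray 0.81 [0.448 0.32  0.01 ] [188. 222.]
tray_grip 0.7 [0.448 0.322 0.01 ] [187. 222.]
mat 0.9 [0.556 0.583 0.003] [109. 189.]
mat 0.83 [0.626 0.039 0.003] [273. 168.]
mat 0.74 [ 0.391 -0.023  0.003] [293. 239.]
torch_a 0.57 [0.663 0.35  0.103] [175. 151.]
torch_a 0.55 [ 0.667 -0.366  0.107] [404. 149.]
torch_a 0.47 [0.677 0.282 0.1  ] [198. 147.]
pot 0.76 [ 0.668 -0.37   0.105] [405. 149.]
0.8 [ 0.262 -0.568  0.239] [0.977 0.214 0.    0.   ] [-0.826  0.342  0.1  ]
[[ 0.908  0.418  0.   ]
 [ 0.418 -0.908 -0.   ]
 [-0.     0.    -1.   ]]
```

View pics/0.png

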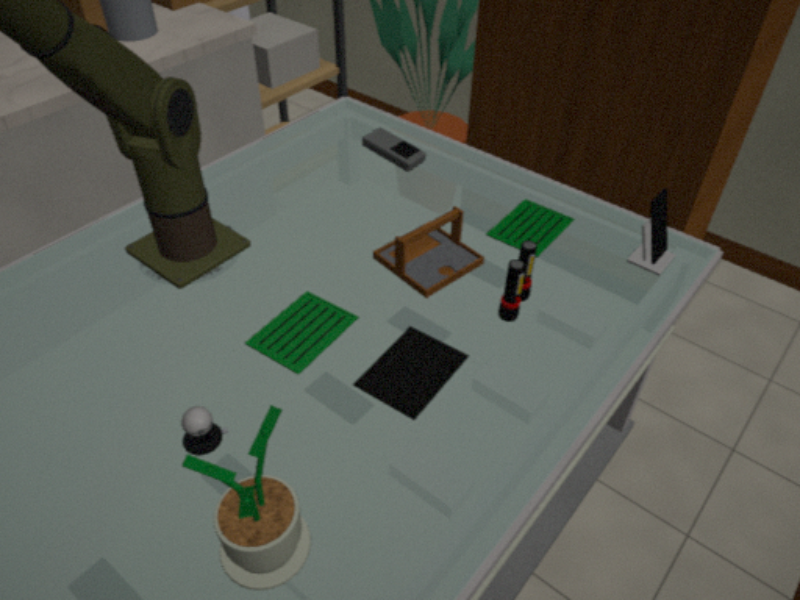

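View pics/1.png

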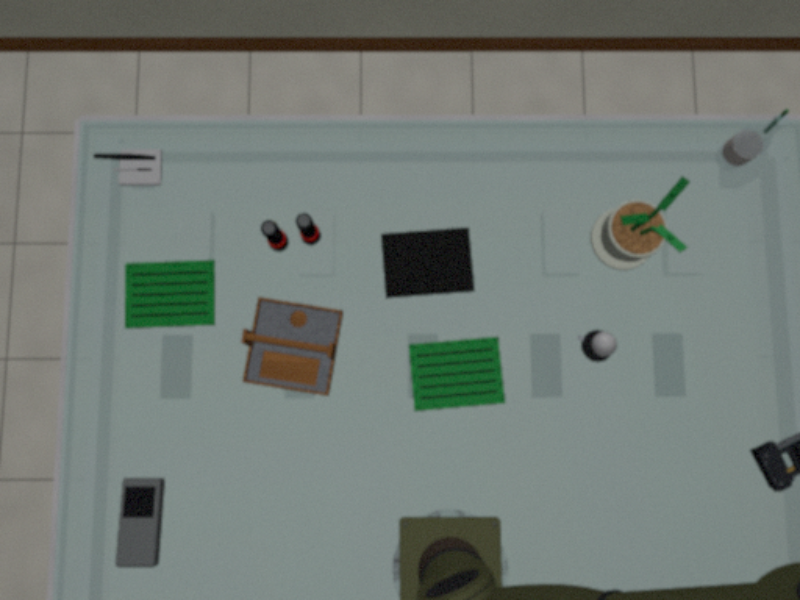

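Scene: the ball is on the cradle at (198,420), the black mat is at (412,372) and the tray at (428,252). Top: the tray corners are near (260,298), (343,311), (329,394) and (244,381), with the pocket at (299,318). The black mat is at (428,262), the ball at (602,344), and the torches at (275,240) and (308,232).

Run:
```python
from h import *
np.set_printoptions(precision=4,suppress=True)
im,Rm,t=cam("top"); k=512/800
f=lambda u,v,z: pix2w(im,Rm,t,u*k,v*k,z)
c=np.array([f(*p,0.02) for p in [(260,298),(343,311),(329,394),(244,381)]]) 
print("tray",c[:,:2],c.mean(0)); 
for a,b in [(3,0),(2,1)]: d=c[b]-c[a]; print("x axis yaw",np.degrees(np.arctan2(d[1],d[0])),np.linalg.norm(d))
d=c[0]-c[1]; print("y yaw-90",np.degrees(np.arctan2(d[1],d[0]))-90,np.linalg.norm(d))
print("pocket",f(299,318,.008),"recess",f(289,369,.006))
px=im["pixels"].astype(int); m=((px.max(2)<50)).astype(np.uint8); m[:, :240]=0;m[:,310:]=0;m[:140]=0;m[195:]=0
(cx,cy),wh,a=cv2.minAreaRect(np.argwhere(m)[:,::-1].astype(np.float32)); b=cv2.boxPoints(((cx,cy),wh,a))
w=np.array([pix2w(im,Rm,t,*p,.004) for p in b]); print("mat",w.mean(0),wh); 
for i in range(4): d=w[(i+1)%4]-w[i]; print(np.linalg.norm(d),np.degrees(np.arctan2(d[1],d[0])))
g=((px.min(2)>px.max()*0)&(abs(px-px.mean(2,keepdims=True)).max(2)<9)&(px.mean(2)>90)).astype(np.uint8); g[:,:376]=0;g[:,396:]=0;g[:208]=0;g[232:]=0
ball=f(602,344,.052); print("ball",ball, "grey pix",np.argwhere(g).mean(0)[::-1] if g.any() else 0, g.sum())
im2,R2,t2=cam("scene"); print("ball scene",pix2w(im2,R2,t2,198*k,420*k,.052), "pred", np.array(proj(im2,R2,t2,ball))/k)
print("tray scene",np.array(proj(im2,R2,t2,[*c.mean(0)[:2],.105]))/k)
```

```text
tray [[0.5487 0.3907]
 [0.5209 0.2169]
 [0.3491 0.2446]
 [0.3762 0.4199]] [0.4487 0.318  0.02  ]
x axis yaw -9.590630706716489 0.17495165888391223
x axis yaw -9.158918549167593 0.17400695472654232
y yaw-90 -9.096183456466804 0.17606151828242303
pocket [0.5077 0.31   0.008 ] recess [0.4011 0.3295 0.006 ]
mat [0.6283 0.0393 0.004 ] (39.19190979003906, 55.144779205322266)
0.18505569933973248 -85.61469427740239
0.132790072228113 -176.6715207619959
0.18291336433502328 94.30248183688752
0.13250342846382693 4.252702212894924
ball [ 0.4481 -0.313   0.052 ] grey pix [387.6163 218.0755] 331
ball scene [ 0.4477 -0.3124  0.052 ] pred [197.8535 420.3966]
tray scene [428.1423 224.4917]
```

```bash
python3 -m jog '[{"x":3.4,"y":-1.9},{"x":3.4,"y":-1.9},{"x":3.4,"y":-1.9},{"x":3.4,"y":-1.9},{"x":3.4,"y":-1.9}]' 
python3 -m jog '[{"x":3.4,"y":-1.9},{"x":3.4,"y":-1.9},{"x":3.4,"y":-1.9},{"z":2},{"z":2}]'
python3 - <<'E'
from h import *
np.set_printoptions(precision=4,suppress=True)
im,Rm,t=cam("wrist"); print(-Rm.T@t)
s=get_state(); print(s["time"],s["eef_pos"],s["joint_pos"])
for k in ["ball_center","cradle","pot"]:
    for d in look_for(k,"wrist"):
        w=world(d["xyz"],Rm,t); print(k,round(d["conf"],2),w,np.round(proj(im,Rm,t,w)))
print(proj(im,Rm,t,[.448,-.313,.052]))
cv2.imwrite("pics/2.png",im["pixels"][:,:,::-1])
E
```

```text
[ 0.3375 -0.5333  0.3849]
0.95 [ 0.2616 -0.5677  0.2388] [ 1.1728  0.6891 -0.1946  1.5653  0.1573  0.9025 -0.2151]
(np.float64(92.92753497872528), np.float64(-112.68175861350198))$[0]: bad value
$[0]: bad value
```

View pics/2.png

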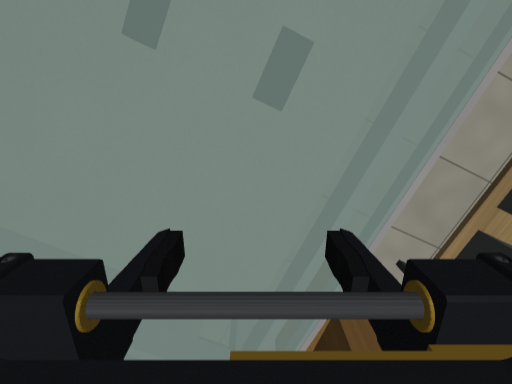

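The wrist view shows only bare counter between the fingers, because the jog was refused. Each row probably needs all seven keys.

```bash
python3 -m jog '[{"hand":0,"x":3.4,"y":-1.9,"z":0,"rx":0,"ry":0,"rz":0},{"hand":0,"x":3.4,"y":-1.9,"z":0,"rx":0,"ry":0,"rz":0},{"hand":0,"x":3.4,"y":-1.9,"z":0,"rx":0,"ry":0,"rz":0},{"hand":0,"x":3.4,"y":-1.9,"z":0,"rx":0,"ry":0,"rz":0},{"hand":0,"x":3.4,"y":-1.9,"z":0,"rx":0,"ry":0,"rz":0}]' 
python3 -m jog '[{"hand":0,"x":3.4,"y":-1.9,"z":0,"rx":0,"ry":0,"rz":0},{"hand":0,"x":3.4,"y":-1.9,"z":0,"rx":0,"ry":0,"rz":0},{"hand":0,"x":3.4,"y":-1.9,"z":0,"rx":0,"ry":0,"rz":0},{"hand":0,"x":0,"y":0,"z":2,"rx":0,"ry":0,"rz":0},{"hand":0,"x":0,"y":0,"z":2,"rx":0,"ry":0,"rz":0}]'
cat > m.py <<'E'
from h import *
np.set_printoptions(precision=4,suppress=True)
def st():
    s=get_state(); M=R.from_quat(s["eef_rot"]).as_matrix()
    print("t",s["time"],"p",s["eef_pos"],"yaw",np.degrees(np.arctan2(M[1,0],M[0,0])),"q",s["joint_pos"],"F",s["force"],"w",s["grip_width"],s["grip_force"]); return s,M
def to(p,yaw=None):
    s,M=st(); d=np.array(p)-s["eef_pos"]; print("move tool cm",M.T@d*100)
    if yaw is not None:
        c=np.cos(np.radians(yaw)); q=np.sin(np.radians(yaw))
        T=np.array([[c,q,0],[q,-c,0],[0,0,-1]]).astype(float)
        print("rotvec deg",np.degrees(R.from_matrix(M.T@T).as_rotvec()),"in end frame cm",T.T@d*100)
E
python3 - <<'E'
from m import *
im,Rm,t=cam("wrist"); print(-Rm.T@t)
for k in ["ball_center","cradle","pot"]:
    for d in look_for(k,"wrist"):
        w=world(d["xyz"],Rm,t); print(k,round(d["conf"],2),w,np.round(proj(im,Rm,t,w)))
print(proj(im,Rm,t,[.448,-.313,.052])); to([.448,-.313,.036])
cv2.imwrite("pics/3.png",im["pixels"][:,:,::-1])
E
```

```text
time: 1.52
eef_pos: [0.377, -0.4088, 0.2389]
eef_rot: [0.977, 0.214, 0.0, 0.0]
force: [0.4, 0.4, 0.1]
grip_width: 0.088
grip_force: 0.0
time: 1.93
eef_pos: [0.4485, -0.313, 0.1995]
eef_rot: [0.976, 0.217, 0.002, 0.001]
force: [-0.7, -1.3, -0.5]
grip_width: 0.0879
grip_force: 0.0
[ 0.5235 -0.2781  0.346 ]
ball_center 0.61 [ 0.4581 -0.3127  0.0682] [257. 174.]
cradle 0.91 [ 0.4656 -0.3017  0.0061] [251. 153.]
pot 0.82 [ 0.6323 -0.3777  0.1001] [422.  29.]
(np.float64(253.42475392681817), np.float64(178.68651945263161))
t 2.1333 p [ 0.4448 -0.3161  0.1989] yaw 24.703643987620275 q [ 0.6274  0.6394 -0.1546  1.8497  0.1501  0.6643 -0.7552] F [ 0.2038 -0.3554  0.3442] w 0.08842817676238608 0.0
move tool cm [ 0.4339 -0.1417 16.2883]
```

View pics/3.png

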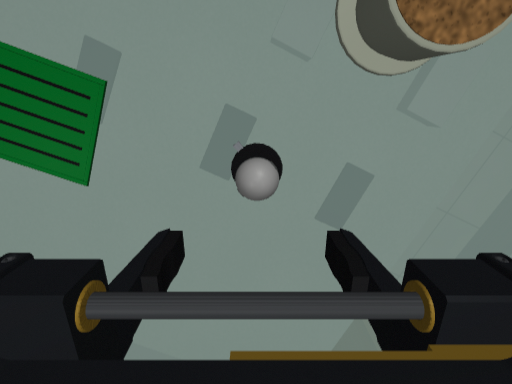

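The ball is at (257,178) in the wrist picture, against a prediction of (253,179), so it lies about 3 mm along tool +y. The line of descent is clear of the pot.

```bash
python3 -m jog '[{"hand":0,"x":0.4,"y":0.1,"z":3,"rx":0,"ry":0,"rz":0},{"hand":0,"x":0,"y":0,"z":3.5,"rx":0,"ry":0,"rz":0},{"hand":0,"x":0,"y":0,"z":3.5,"rx":0,"ry":0,"rz":0},{"hand":0,"x":0,"y":0,"z":3.3,"rx":0,"ry":0,"rz":0},{"hand":0,"x":0,"y":0,"z":1.5,"rx":0,"ry":0,"rz":0}]' 10
python3 -m jog '[{"hand":0,"x":0,"y":0,"z":1.3,"rx":0,"ry":0,"rz":0},{"hand":0,"x":0,"y":0,"z":0,"rx":0,"ry":0,"rz":0},{"hand":0,"x":0,"y":0,"z":0,"rx":0,"ry":0,"rz":0}]' 10
python3 - <<'E'
from m import *
im,Rm,t=cam("wrist"); to([.448,-.313,.036])
cv2.imwrite("pics/4.png",im["pixels"][:,:,::-1])
E
```

```text
time: 2.55
eef_pos: [0.4481, -0.3153, 0.0485]
eef_rot: [0.977, 0.214, -0.001, -0.001]
force: [0.1, 0.1, 0.8]
grip_width: 0.0881
grip_force: 0.0
time: 2.8
eef_pos: [0.4494, -0.3159, 0.0383]
eef_rot: [0.977, 0.214, 0.0, 0.0]
force: [0.4, -0.3, -0.1]
grip_width: 0.0879
grip_force: 0.0
t 2.85 p [ 0.4498 -0.3161  0.0389] yaw 24.682210929086907 q [ 0.577   0.906  -0.0819  1.9278  0.2109  0.3136 -0.8144] F [-0.2634  0.6686  0.958 ] w 0.08811653223796931 0.0
move tool cm [-0.0358 -0.3542  0.2913]
```

View pics/4.png

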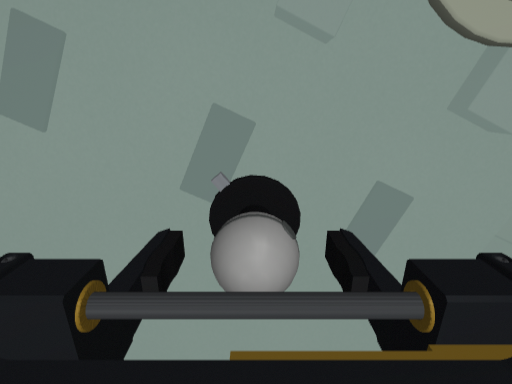

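The ball is centred between the fingers at (255,256). I'll check its fore/aft position, then lower about 4 mm and close.

```bash
python3 - <<'E'
from m import *
im,Rm,t=cam("wrist"); s,M=st()
w=pix2w(im,Rm,t,255,256,.052); print(w, M.T@(w-s["eef_pos"])*100)
E
python3 -m jog '[{"hand":0,"x":0,"y":0,"z":0.4,"rx":0,"ry":0,"rz":0},{"hand":0,"x":0,"y":0,"z":0,"rx":0,"ry":0,"rz":0}]' 10
```

```text
t 2.9 p [ 0.45   -0.3161  0.0392] yaw 24.69073500181221 q [ 0.5769  0.9054 -0.082   1.928   0.211   0.3133 -0.8145] F [-0.5931 -0.3147  0.8193] w 0.08800444661272143 0.0
[ 0.4492 -0.3173  0.052 ] [-0.1249  0.0799 -1.2764]
time: 3.07
eef_pos: [0.4495, -0.3154, 0.0344]
eef_rot: [0.977, 0.214, 0.001, 0.001]
force: [-0.8, 0.2, -0.6]
grip_width: 0.0882
grip_force: 0.0
```

```bash
python3 -m jog '[{"hand":0.6,"x":0,"y":0,"z":0,"rx":0,"ry":0,"rz":0},{"hand":0.6,"x":0,"y":0,"z":0,"rx":0,"ry":0,"rz":0},{"hand":0.6,"x":0,"y":0,"z":0,"rx":0,"ry":0,"rz":0},{"hand":0.6,"x":0,"y":0,"z":0,"rx":0,"ry":0,"rz":0},{"hand":0.6,"x":0,"y":0,"z":0,"rx":0,"ry":0,"rz":0}]' 12
python3 -m jog '[{"hand":0.6,"x":0,"y":0,"z":0,"rx":0,"ry":0,"rz":0},{"hand":0.6,"x":0,"y":0,"z":0,"rx":0,"ry":0,"rz":0},{"hand":0.6,"x":0,"y":0,"z":0,"rx":0,"ry":0,"rz":0}]'
```

```text
time: 3.48
eef_pos: [0.4491, -0.315, 0.0338]
eef_rot: [0.977, 0.214, 0.0, 0.0]
force: [0.4, -0.6, -0.4]
grip_width: 0.0567
grip_force: 0.0
time: 3.73
eef_pos: [0.4493, -0.3153, 0.0339]
eef_rot: [0.977, 0.214, 0.0, 0.0]
force: [-0.1, -0.6, 1.1]
grip_width: 0.0488
grip_force: 12.0
```

```bash
python3 -m jog '[{"hand":0.6,"x":0,"y":0,"z":-1.5,"rx":0,"ry":0,"rz":0},{"hand":0.6,"x":0,"y":0,"z":-3,"rx":0,"ry":0,"rz":0},{"hand":0.6,"x":0,"y":0,"z":-3.5,"rx":0,"ry":0,"rz":-3},{"hand":0.6,"x":0,"y":0,"z":-3.5,"rx":0,"ry":0,"rz":-7},{"hand":0.6,"x":0,"y":0,"z":-3.5,"rx":0,"ry":0,"rz":-7}]'
python3 -m jog '[{"hand":0.6,"x":0,"y":0,"z":-1.5,"rx":0,"ry":0,"rz":-7},{"hand":0.6,"x":0,"y":0,"z":0,"rx":0,"ry":0,"rz":-7},{"hand":0.6,"x":0,"y":0,"z":0,"rx":0,"ry":0,"rz":-7},{"hand":0.6,"x":0,"y":0,"z":0,"rx":0,"ry":0,"rz":-7},{"hand":0.6,"x":0,"y":0,"z":0,"rx":0,"ry":0,"rz":-7}]'
python3 -m jog '[{"hand":0.6,"x":0,"y":0,"z":0,"rx":0,"ry":0,"rz":-7},{"hand":0.6,"x":0,"y":0,"z":0,"rx":0,"ry":0,"rz":-7},{"hand":0.6,"x":0,"y":0,"z":0,"rx":0,"ry":0,"rz":-7},{"hand":0.6,"x":0,"y":0,"z":0,"rx":0,"ry":0,"rz":-7},{"hand":0.6,"x":0,"y":0,"z":0,"rx":0,"ry":0,"rz":-7}]'
python3 -m jog '[{"hand":0.6,"x":0,"y":0,"z":0,"rx":0,"ry":0,"rz":-7},{"hand":0.6,"x":0,"y":0,"z":0,"rx":0,"ry":0,"rz":-7},{"hand":0.6,"x":0,"y":0,"z":0,"rx":0,"ry":0,"rz":-7},{"hand":0.6,"x":0,"y":0,"z":0,"rx":0,"ry":0,"rz":-7},{"hand":0.6,"x":0,"y":0,"z":0,"rx":0,"ry":0,"rz":-7}]'
python3 -m jog '[{"hand":0.6,"x":0,"y":0,"z":0,"rx":0,"ry":0,"rz":-7},{"hand":0.6,"x":0,"y":0,"z":0,"rx":0,"ry":0,"rz":-3},{"hand":0.6,"x":0,"y":0,"z":0,"rx":0,"ry":0,"rz":0}]'
python3 - <<'E'
from m import *
to([.506,.309,.2],170.7)
E
```

```text
time: 4.15
eef_pos: [0.4484, -0.3147, 0.185]
eef_rot: [0.933, 0.359, -0.001, -0.0]
force: [0.8, -0.7, -1.3]
grip_width: 0.0483
grip_force: 12.0
time: 4.57
eef_pos: [0.4486, -0.3149, 0.1987]
eef_rot: [0.782, 0.623, -0.0, -0.0]
force: [-0.4, 0.2, -0.0]
grip_width: 0.0486
grip_force: 12.0
time: 4.98
eef_pos: [0.4485, -0.3149, 0.1985]
eef_rot: [0.559, 0.829, -0.0, -0.0]
force: [-0.4, -0.0, -1.1]
grip_width: 0.0484
grip_force: 12.0
time: 5.4
eef_pos: [0.4485, -0.315, 0.1985]
eef_rot: [0.283, 0.959, -0.0, -0.001]
force: [-0.1, -0.5, -1.4]
grip_width: 0.0489
grip_force: 12.0
time: 5.65
eef_pos: [0.4484, -0.315, 0.1982]
eef_rot: [0.201, 0.98, 0.0, -0.001]
force: [-0.0, 0.5, -0.8]
grip_width: 0.0488
grip_force: 12.0
t 5.65 p [ 0.4484 -0.315   0.1982] yaw 156.79509716877814 q [ 1.0033  0.7591 -0.8285  1.8228  0.7118  0.8884  1.0009] F [-0.0293  0.5111 -0.7561] w 0.04884864243583753 11.99978917837143
move tool cm [19.2929 59.622  -0.1374]
rotvec deg [  0.0243  -0.0728 -13.9049] in end frame cm [ 4.3995 62.511  -0.1785]
```

```bash
python3 -m jog '[{"hand":0.6,"x":0,"y":0,"z":0,"rx":0,"ry":0,"rz":-7},{"hand":0.6,"x":0,"y":0,"z":0,"rx":0,"ry":0,"rz":-7},{"hand":0.6,"x":0,"y":1.5,"z":0,"rx":0,"ry":0,"rz":0},{"hand":0.6,"x":0.2,"y":3,"z":0,"rx":0,"ry":0,"rz":0},{"hand":0.6,"x":0.3,"y":3.8,"z":0,"rx":0,"ry":0,"rz":0}]'
python3 -m jog '[{"hand":0.6,"x":0.3,"y":3.8,"z":0,"rx":0,"ry":0,"rz":0},{"hand":0.6,"x":0.3,"y":3.8,"z":0,"rx":0,"ry":0,"rz":0},{"hand":0.6,"x":0.3,"y":3.8,"z":0,"rx":0,"ry":0,"rz":0},{"hand":0.6,"x":0.3,"y":3.8,"z":0,"rx":0,"ry":0,"rz":0},{"hand":0.6,"x":0.3,"y":3.8,"z":0,"rx":0,"ry":0,"rz":0}]'
python3 -m jog '[{"hand":0.6,"x":0.3,"y":3.8,"z":0,"rx":0,"ry":0,"rz":0},{"hand":0.6,"x":0.3,"y":3.8,"z":0,"rx":0,"ry":0,"rz":0},{"hand":0.6,"x":0.3,"y":3.8,"z":0,"rx":0,"ry":0,"rz":0},{"hand":0.6,"x":0.3,"y":3.8,"z":0,"rx":0,"ry":0,"rz":0},{"hand":0.6,"x":0.3,"y":3.8,"z":0,"rx":0,"ry":0,"rz":0}]'
python3 -m jog '[{"hand":0.6,"x":0.3,"y":3.8,"z":0,"rx":0,"ry":0,"rz":0},{"hand":0.6,"x":0.3,"y":3.8,"z":0,"rx":0,"ry":0,"rz":0},{"hand":0.6,"x":0.2,"y":3,"z":0,"rx":0,"ry":0,"rz":0},{"hand":0.6,"x":0.1,"y":1.5,"z":0,"rx":0,"ry":0,"rz":0},{"hand":0.6,"x":0,"y":0,"z":0,"rx":0,"ry":0,"rz":0}]'
python3 - <<'E'
from m import *
to([.506,.309,.2],170.7)
im,Rm,t=cam("wrist"); cv2.imwrite("pics/5.png",im["pixels"][:,:,::-1])
E
```

```text
time: 6.07
eef_pos: [0.4568, -0.234, 0.198]
eef_rot: [0.085, 0.996, -0.0, -0.0]
force: [0.6, 0.6, -1.3]
grip_width: 0.0489
grip_force: 12.0
time: 6.48
eef_pos: [0.4728, -0.0408, 0.1987]
eef_rot: [0.082, 0.997, -0.0, -0.0]
force: [1.3, 0.3, -0.8]
grip_width: 0.0488
grip_force: 12.0
time: 6.9
eef_pos: [0.4887, 0.1492, 0.1986]
eef_rot: [0.082, 0.997, -0.0, -0.0]
force: [0.7, -0.3, -0.9]
grip_width: 0.0487
grip_force: 12.0
time: 7.32
eef_pos: [0.4986, 0.2738, 0.1991]
eef_rot: [0.079, 0.997, 0.002, -0.0]
force: [-0.4, 0.8, -0.7]
grip_width: 0.0486
grip_force: 12.0
t 7.3167 p [0.4986 0.2738 0.1991] yaw 170.95482174482038 q [-0.1235  0.7766 -0.815   1.764   0.6967  0.9121  0.1701] F [-0.4258  0.8337 -0.7241] w 0.048575933796837674 12.000672295689583
move tool cm [-0.1762  3.5949 -0.0732]
rotvec deg [ 0.2499 -0.0257  0.2548] in end frame cm [-0.1603  3.5953 -0.0888]
```

View pics/5.png

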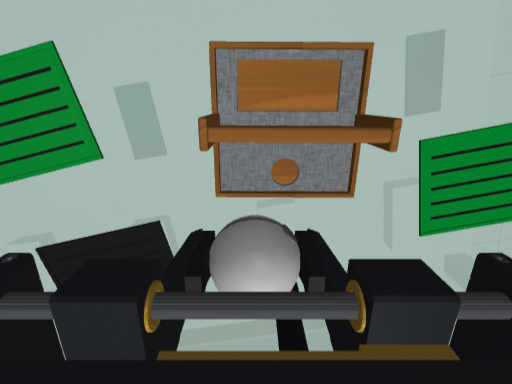

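The tray is nearly square to the picture, with its pocket at (285,172), its bar at row 128 and its corners at (209,42), (374,43), (356,197) and (216,197). The ball is held at (255,260).

Run:
```python
from m import *
im,Rm,t=cam("wrist"); px=im["pixels"].astype(int)
m=((px[:,:,0]-px[:,:,2])>40).astype(np.uint8); sub=np.zeros_like(m); sub[155:190,265:305]=m[155:190,265:305]
n,l,s,c=cv2.connectedComponentsWithStats(sub); i=1+np.argmax(s[1:,4]); print(s[i],c[i])
print("pocket",pix2w(im,Rm,t,*c[i],.008))
f=np.array([pix2w(im,Rm,t,*p,.02) for p in [(209,42),(374,43),(356,197),(216,197)]]); print(f,f.mean(0))
d=f[2]-f[1]; print(np.degrees(np.arctan2(d[1],d[0])),np.linalg.norm(d)); d=f[3]-f[0]; print(np.degrees(np.arctan2(d[1],d[0])));d=f[2]-f[3]; print(np.degrees(np.arctan2(d[1],d[0]))-90,np.linalg.norm(d))
b=pix2w(im,Rm,t,255,258,.217); to(b);
```

```text
[274 158  28  26 559] [287.6351 170.4329]
pocket [0.5076 0.3122 0.008 ]
[[0.3488 0.2442 0.02  ]
 [0.3781 0.4205 0.02  ]
 [0.5536 0.3944 0.02  ]
 [0.5248 0.2152 0.02  ]] [0.4513 0.3186 0.02  ]
-8.462290466163015 0.17743715489887518
-9.34891502864961
-9.151452183236131 0.18145061152725633
t 7.4167 p [0.4992 0.268  0.1983] yaw 170.72446583736397 q [-0.1183  0.7754 -0.8115  1.7681  0.6976  0.9133  0.1713] F [ 0.4162 -0.2561 -0.92  ] w 0.04871970781613673 12.000655643641949
move tool cm [ 0.1885  0.1942 -1.8693]
```

```bash
python3 -m jog '[{"hand":0.6,"x":-0.2,"y":2,"z":0,"rx":0,"ry":0,"rz":0},{"hand":0.6,"x":0,"y":1.7,"z":1,"rx":0,"ry":0,"rz":0},{"hand":0.6,"x":0,"y":0.5,"z":2.5,"rx":0,"ry":0,"rz":0},{"hand":0.6,"x":0,"y":0,"z":3,"rx":0,"ry":0,"rz":0},{"hand":0.6,"x":0,"y":0,"z":3,"rx":0,"ry":0,"rz":0}]'
python3 -m jog '[{"hand":0.6,"x":0,"y":0,"z":2.5,"rx":0,"ry":0,"rz":0},{"hand":0.6,"x":0,"y":0,"z":1.8,"rx":0,"ry":0,"rz":0},{"hand":0.6,"x":0,"y":0,"z":0,"rx":0,"ry":0,"rz":0},{"hand":0.6,"x":0,"y":0,"z":0,"rx":0,"ry":0,"rz":0},{"hand":0.6,"x":0,"y":0,"z":0,"rx":0,"ry":0,"rz":0}]'
python3 - <<'E'
from m import *
im,Rm,t=cam("wrist"); cv2.imwrite("pics/6.png",im["pixels"][:,:,::-1])
to([.508,.3097,.013],170.8)
print(proj(im,Rm,t,[.508,.3105,.01]))
E
```

```text
time: 7.83
eef_pos: [0.5091, 0.3076, 0.1029]
eef_rot: [0.082, 0.997, -0.001, 0.001]
force: [-0.3, -0.3, -0.2]
grip_width: 0.0487
grip_force: 12.0
time: 8.25
eef_pos: [0.5091, 0.309, 0.0618]
eef_rot: [0.082, 0.997, 0.0, 0.001]
force: [0.2, 0.3, -0.1]
grip_width: 0.0489
grip_force: 12.0
t 8.3 p [0.5093 0.3095 0.0622] yaw 170.66682420954757 q [-0.2597  0.9806 -0.6632  1.7642  0.8854  0.7221 -0.0031] F [ 0.1376  0.469  -0.1788] w 0.04865552433573116 12.000420056283474
move tool cm [ 0.1346 -0.0069  4.9196]
rotvec deg [ 0.0792  0.0918 -0.1331] in end frame cm [0.1267 0.0002 4.9199]
(np.float64(256.75816573966415), np.float64(208.95620902026576))
```

View pics/6.png

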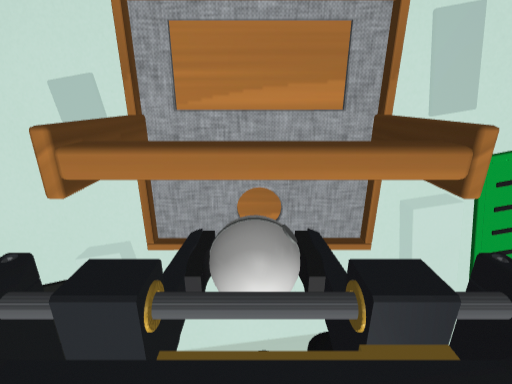

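The pocket spans columns 237–282 (middle 259.5), and the ball's middle is at 255.5, so about +2.8 mm along tool y is needed. I'll work out fore/aft from the pocket's visible edge at row 188.

Run:
```python
from m import *
im,Rm,t=cam("wrist"); s,M=st()
e=pix2w(im,Rm,t,259.5,188,.01); print(M.T@(e-s["eef_pos"])*100)
b=pix2w(im,Rm,t,255.5,259,.0802); print("ball",M.T@(b-s["eef_pos"])*100)
for v in (218,261): 
  e=pix2w(im,Rm,t,259.5,v,.02); print(M.T@(e-s["eef_pos"])*100)
r=pix2w(im,Rm,t,259.5,249,0.02);print("rim",M.T@(r-s["eef_pos"])*100)
for p in [(262,19),(261,110)]: print("recess",M.T@(pix2w(im,Rm,t,*p,.01)-s["eef_pos"])*100)
```

```text
t 8.35 p [0.5093 0.3097 0.0623] yaw 170.67912469789928 q [-0.2599  0.9805 -0.6632  1.7641  0.8854  0.722  -0.0032] F [ 0.456   0.2478 -0.3579] w 0.0489749599332639 12.000537067651749
[1.8921 0.314  5.2274]
ball [ 0.0263 -0.0203 -1.7898]
[-0.2204  0.3095  4.2312]
[-4.0707  0.3334  4.2382]
rim [-2.9504  0.3264  4.2362]
recess [13.3465  0.4039  5.2069]
recess [7.7341 0.3845 5.217 ]
```

```bash
python3 -m jog '[{"hand":0.6,"x":0.1,"y":0.3,"z":1,"rx":0,"ry":0,"rz":0},{"hand":0.6,"x":0,"y":0,"z":1.5,"rx":0,"ry":0,"rz":0},{"hand":0.6,"x":0,"y":0,"z":1.2,"rx":0,"ry":0,"rz":0},{"hand":0.6,"x":0,"y":0,"z":0.6,"rx":0,"ry":0,"rz":0},{"hand":0.6,"x":0,"y":0,"z":0.3,"rx":0,"ry":0,"rz":0}]'
python3 -m jog '[{"hand":0.6,"x":0,"y":0,"z":0.2,"rx":0,"ry":0,"rz":0},{"hand":0.6,"x":0,"y":0,"z":0,"rx":0,"ry":0,"rz":0},{"hand":0.6,"x":0,"y":0,"z":0,"rx":0,"ry":0,"rz":0}]'
python3 - <<'E'
from m import *
to([.508,.311,.013],170.8)
E
```

```text
time: 8.77
eef_pos: [0.5069, 0.3119, 0.0127]
eef_rot: [0.081, 0.997, -0.001, -0.001]
force: [-0.1, -0.4, -0.2]
grip_width: 0.0488
grip_force: 12.0
time: 9.02
eef_pos: [0.5078, 0.3129, 0.0127]
eef_rot: [0.081, 0.997, 0.0, 0.0]
force: [0.6, 0.7, -0.7]
grip_width: 0.0487
grip_force: 12.0
t 9.0167 p [0.5078 0.3129 0.0127] yaw 170.74406402676522 q [-0.2954  1.051  -0.6053  1.7665  0.9565  0.6489 -0.0634] F [ 0.586   0.7013 -0.7105] w 0.04873604425112468 12.005470432341099
move tool cm [-0.0447 -0.1802 -0.0278]
rotvec deg [ 0.0113  0.006  -0.0559] in end frame cm [-0.0446 -0.1803 -0.0278]
```

```bash
python3 -m jog '[{"hand":0.4,"x":0,"y":0,"z":0,"rx":0,"ry":0,"rz":0},{"hand":0.3,"x":0,"y":0,"z":0,"rx":0,"ry":0,"rz":0},{"hand":0.2,"x":0,"y":0,"z":0,"rx":0,"ry":0,"rz":0},{"hand":0.2,"x":0,"y":0,"z":0,"rx":0,"ry":0,"rz":0},{"hand":0.2,"x":0,"y":0,"z":0,"rx":0,"ry":0,"rz":0}]'
python3 - <<'E'
from m import *
im,Rm,t=cam("wrist"); cv2.imwrite("pics/7.png",im["pixels"][:,:,::-1]); st()
E
```

```text
time: 9.43
eef_pos: [0.5079, 0.3128, 0.0128]
eef_rot: [0.081, 0.997, 0.0, 0.0]
force: [0.2, 0.5, -0.2]
grip_width: 0.0706
grip_force: 0.0
t 9.4833 p [0.5079 0.3128 0.0128] yaw 170.7405658710414 q [-0.2953  1.0509 -0.6054  1.7664  0.9565  0.649  -0.0633] F [0.0691 0.254  0.1899] w 0.0701628188449751 0.0
```

View pics/7.png

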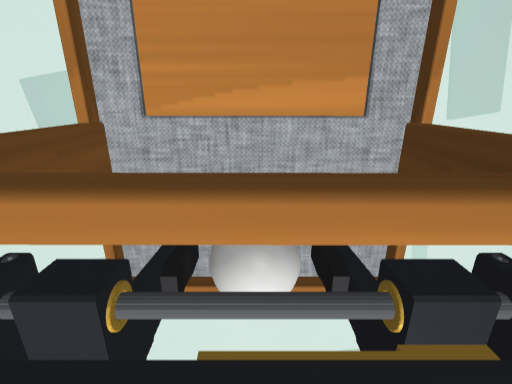

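The ball sits at (255,262), released between the open fingers and under the near side of the bar. I'll rise, shift over the bar and turn 90°.

```bash
python3 -m jog '[{"hand":0.2,"x":0,"y":0,"z":-1,"rx":0,"ry":0,"rz":0},{"hand":0.2,"x":0,"y":0,"z":-3,"rx":0,"ry":0,"rz":0},{"hand":0.2,"x":0,"y":0,"z":-3.5,"rx":0,"ry":0,"rz":0},{"hand":0.2,"x":0,"y":0,"z":-4,"rx":0,"ry":0,"rz":0},{"hand":0.2,"x":0,"y":0,"z":-4,"rx":0,"ry":0,"rz":0}]'
python3 -m jog '[{"hand":0.2,"x":0,"y":0,"z":-2.5,"rx":0,"ry":0,"rz":0},{"hand":0.2,"x":2.9,"y":0,"z":0,"rx":0,"ry":0,"rz":0},{"hand":0.2,"x":2.9,"y":-0.1,"z":0,"rx":0,"ry":0,"rz":0},{"hand":0.2,"x":0,"y":0,"z":0,"rx":0,"ry":0,"rz":7},{"hand":0.2,"x":0,"y":0,"z":0,"rx":0,"ry":0,"rz":7}]'
python3 -m jog '[{"hand":0.2,"x":0,"y":0,"z":0,"rx":0,"ry":0,"rz":7},{"hand":0.2,"x":0,"y":0,"z":0,"rx":0,"ry":0,"rz":7},{"hand":0.2,"x":0,"y":0,"z":0,"rx":0,"ry":0,"rz":7},{"hand":0.2,"x":0,"y":0,"z":0,"rx":0,"ry":0,"rz":7},{"hand":0.2,"x":0,"y":0,"z":0,"rx":0,"ry":0,"rz":7}]'
python3 -m jog '[{"hand":0.2,"x":0,"y":0,"z":0,"rx":0,"ry":0,"rz":7},{"hand":0.2,"x":0,"y":0,"z":0,"rx":0,"ry":0,"rz":7},{"hand":0.2,"x":0,"y":0,"z":0,"rx":0,"ry":0,"rz":7},{"hand":0.2,"x":0,"y":0,"z":0,"rx":0,"ry":0,"rz":7},{"hand":0.2,"x":0,"y":0,"z":0,"rx":0,"ry":0,"rz":6}]'
python3 -m jog '[{"hand":0.2,"x":0,"y":0,"z":0,"rx":0,"ry":0,"rz":0},{"hand":0.2,"x":0,"y":0,"z":0,"rx":0,"ry":0,"rz":0}]'
python3 - <<'E'
from m import *
to([.451,.321,.08],80.8)
im,Rm,t=cam("wrist"); cv2.imwrite("pics/8.png",im["pixels"][:,:,::-1])
E
```

```text
time: 9.9
eef_pos: [0.5071, 0.3125, 0.1698]
eef_rot: [0.08, 0.997, -0.0, -0.001]
force: [1.0, 1.3, 0.0]
grip_width: 0.0705
grip_force: 0.0
time: 10.32
eef_pos: [0.4484, 0.3216, 0.1939]
eef_rot: [0.202, 0.979, 0.0, -0.0]
force: [-0.4, 0.3, 0.6]
grip_width: 0.0707
grip_force: 0.0
time: 10.73
eef_pos: [0.4501, 0.3212, 0.1935]
eef_rot: [0.489, 0.872, 0.0, -0.0]
force: [0.3, 0.4, -0.2]
grip_width: 0.0707
grip_force: 0.0
time: 11.15
eef_pos: [0.4501, 0.3213, 0.1935]
eef_rot: [0.723, 0.691, 0.0, -0.0]
force: [-0.6, -0.2, 0.2]
grip_width: 0.0705
grip_force: 0.0
time: 11.32
eef_pos: [0.4502, 0.3213, 0.1933]
eef_rot: [0.72, 0.694, 0.0, 0.0]
force: [0.1, -0.5, 0.2]
grip_width: 0.0705
grip_force: 0.0
t 11.3167 p [0.4502 0.3213 0.1933] yaw 87.94516834835142 q [-0.465   0.6762 -0.3978  1.8263  0.3794  0.7142 -1.11  ] F [ 0.1306 -0.4824  0.2169] w 0.07050161056820435 0.0
move tool cm [-0.0307  0.078  11.3283]
rotvec deg [ 0.0247 -0.0155  7.1452] in end frame cm [-0.0174  0.0859 11.3283]
```

View pics/8.png

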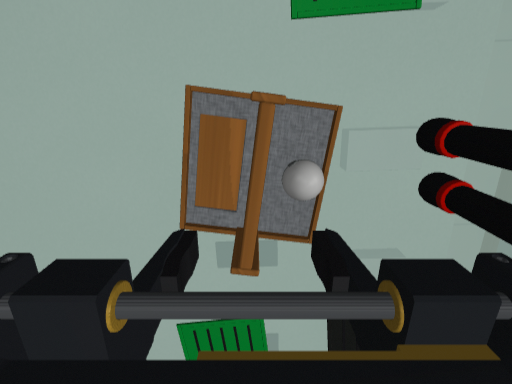

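The ball is in the pocket at (303,180), and the torches are to the right, clear. The bar runs from its near end at (245,273) to its far end at (268,97). One turn row was lost to lag, so I'll turn 7° more and derive the bar's middle.

```bash
python3 - <<'E'
from m import *
im,Rm,t=cam("wrist")
a=pix2w(im,Rm,t,245,274,.105); b=pix2w(im,Rm,t,268.5,94,.105); d=b-a
print(a,b,(a+b)/2,np.linalg.norm(d),np.degrees(np.arctan2(d[1],d[0])))
ball=pix2w(im,Rm,t,303,179.5,.031); print("ball",ball)
f=[pix2w(im,Rm,t,*p,.02) for p in [(187,86),(341,106),(311,242),(181,229)]]; print("tray ctr",np.mean(f,0))
o=(a+b)/2; ang=np.arctan2(d[1],d[0])-np.pi/2; print("pocket pred",o[:2]+.058*np.array([np.cos(ang),np.sin(ang)]))
to([*o[:2],.079],np.degrees(ang)+90)
E
python3 -m jog '[{"hand":0.2,"x":0,"y":0,"z":0,"rx":0,"ry":0,"rz":4},{"hand":0.2,"x":0,"y":0,"z":0,"rx":0,"ry":0,"rz":3},{"hand":0.2,"x":0,"y":0,"z":0,"rx":0,"ry":0,"rz":0}]'
```

```text
[0.4374 0.2346 0.105 ] [0.465  0.4092 0.105 ] [0.4512 0.3219 0.105 ] 0.17671371176069015 81.00015454446411
ball [0.5084 0.3126 0.031 ]
tray ctr [0.4508 0.3214 0.02  ]
pocket pred [0.5085 0.3128]
t 11.4167 p [0.4502 0.3212 0.193 ] yaw 87.90216832498959 q [-0.4643  0.6768 -0.3981  1.8263  0.3796  0.714  -1.1106] F [-0.1205 -0.2479  0.6713] w 0.07059682621877846 0.0
move tool cm [ 0.0734  0.0911 11.3985]
rotvec deg [-0.0021 -0.0161  6.902 ] in end frame cm [ 0.087   0.081  11.3985]
time: 11.67
eef_pos: [0.4504, 0.3211, 0.1928]
eef_rot: [0.762, 0.648, -0.0, -0.0]
force: [-0.3, 1.1, -1.0]
grip_width: 0.0705
grip_force: 0.0
```

```bash
python3 -m jog '[{"hand":0.3,"x":0.1,"y":0.1,"z":2,"rx":0,"ry":0,"rz":0},{"hand":0.3,"x":0,"y":0,"z":3,"rx":0,"ry":0,"rz":0},{"hand":0.3,"x":0,"y":0,"z":3,"rx":0,"ry":0,"rz":0},{"hand":0.3,"x":0,"y":0,"z":2.2,"rx":0,"ry":0,"rz":0},{"hand":0.3,"x":0,"y":0,"z":1.3,"rx":0,"ry":0,"rz":0}]'
python3 -m jog '[{"hand":0.7,"x":0,"y":0,"z":0,"rx":0,"ry":0,"rz":0},{"hand":1,"x":0,"y":0,"z":0,"rx":0,"ry":0,"rz":0},{"hand":1,"x":0,"y":0,"z":0,"rx":0,"ry":0,"rz":0},{"hand":1,"x":0,"y":0,"z":0,"rx":0,"ry":0,"rz":0},{"hand":1,"x":0,"y":0,"z":0,"rx":0,"ry":0,"rz":0}]' 35
python3 -m jog '[{"hand":1,"x":0,"y":0,"z":0,"rx":0,"ry":0,"rz":0},{"hand":1,"x":0,"y":0,"z":0,"rx":0,"ry":0,"rz":0},{"hand":1,"x":0,"y":0,"z":0,"rx":0,"ry":0,"rz":0},{"hand":1,"x":0,"y":0,"z":0,"rx":0,"ry":0,"rz":0},{"hand":1,"x":0,"y":0,"z":0,"rx":0,"ry":0,"rz":0}]' 35
```

```text
time: 12.08
eef_pos: [0.4504, 0.321, 0.0752]
eef_rot: [0.761, 0.649, -0.002, -0.0]
force: [-0.2, -0.8, 0.3]
grip_width: 0.0616
grip_force: 0.0
time: 12.5
eef_pos: [0.4522, 0.3223, 0.0788]
eef_rot: [0.762, 0.648, 0.001, -0.0]
force: [0.0, -0.5, -0.1]
grip_width: 0.0304
grip_force: 0.0
time: 12.92
eef_pos: [0.4515, 0.3221, 0.0782]
eef_rot: [0.762, 0.648, 0.0, 0.0]
force: [-2.3, -0.6, 5.3]
grip_width: 0.0136
grip_force: 35.0
```

```bash
python3 -m jog '[{"hand":1,"x":0,"y":0,"z":-0.4,"rx":0,"ry":0,"rz":0},{"hand":1,"x":0,"y":0,"z":-0.8,"rx":0,"ry":0,"rz":0},{"hand":1,"x":0,"y":0,"z":-1.3,"rx":0,"ry":0,"rz":0},{"hand":1,"x":0,"y":0,"z":-1.8,"rx":0,"ry":0,"rz":0},{"hand":1,"x":0,"y":0,"z":-1.8,"rx":0,"ry":0,"rz":0}]' 35
python3 -m jog '[{"hand":1,"x":0,"y":0,"z":-1.8,"rx":0,"ry":0,"rz":0},{"hand":1,"x":0,"y":0,"z":-1.3,"rx":0,"ry":0,"rz":0},{"hand":1,"x":0,"y":0,"z":-0.8,"rx":0,"ry":0,"rz":0},{"hand":1,"x":0,"y":0,"z":0,"rx":0,"ry":0,"rz":0},{"hand":1,"x":0,"y":0,"z":0,"rx":0,"ry":0,"rz":0}]'
python3 - <<'E'
from m import *
to([.628,.039,.178],94)
im,Rm,t=cam("wrist"); cv2.imwrite("pics/9.png",im["pixels"][:,:,::-1])
E
```

```text
time: 13.33
eef_pos: [0.4511, 0.3213, 0.1391]
eef_rot: [0.762, 0.648, -0.001, 0.0]
force: [-0.2, 0.5, -3.1]
grip_width: 0.0136
grip_force: 35.0
time: 13.75
eef_pos: [0.4515, 0.3216, 0.1776]
eef_rot: [0.762, 0.648, -0.0, 0.0]
force: [-0.6, -0.9, -3.3]
grip_width: 0.0139
grip_force: 35.0
t 13.75 p [0.4515 0.3216 0.1776] yaw 80.72998239745434 q [-0.4913  0.6957 -0.353   1.8371  0.3639  0.6728 -1.2182] F [-0.5846 -0.8664 -3.3083] w 0.013924801353736407 35.00541469082236
move tool cm [-25.0461  21.9718  -0.0296]
rotvec deg [ -0.0002   0.018  -13.27  ] in end frame cm [-29.4208  15.6361  -0.0381]
```

View pics/9.png

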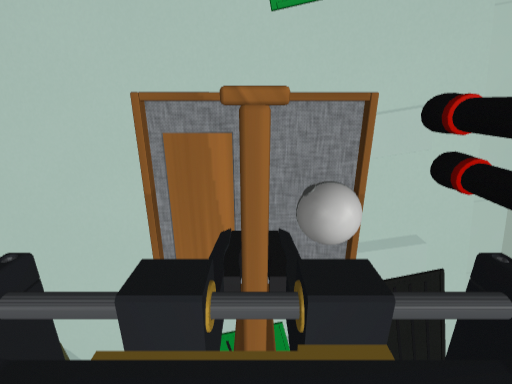

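The tray is lifted and level, with the ball in its pocket at (329,213) and the torches clear on the right. I'll carry it straight toward -y first, then out to the mat.

```bash
python3 -m jog '[{"hand":1,"x":-0.7,"y":0,"z":0,"rx":0,"ry":0,"rz":0},{"hand":1,"x":-1.4,"y":0,"z":0,"rx":0,"ry":0,"rz":0},{"hand":1,"x":-2.1,"y":0,"z":0,"rx":0,"ry":0,"rz":0},{"hand":1,"x":-2.1,"y":0,"z":0,"rx":0,"ry":0,"rz":0},{"hand":1,"x":-2.1,"y":0,"z":0,"rx":0,"ry":0,"rz":0}]'
python3 -m jog '[{"hand":1,"x":-2.1,"y":0.7,"z":0,"rx":0,"ry":0,"rz":0},{"hand":1,"x":-2.1,"y":1.4,"z":0,"rx":0,"ry":0,"rz":0},{"hand":1,"x":-2.1,"y":2,"z":0,"rx":0,"ry":0,"rz":0},{"hand":1,"x":-2.1,"y":2,"z":0,"rx":0,"ry":0,"rz":0},{"hand":1,"x":-2.1,"y":2,"z":0,"rx":0,"ry":0,"rz":0}]'
python3 -m jog '[{"hand":1,"x":-2.1,"y":2,"z":0,"rx":0,"ry":0,"rz":0},{"hand":1,"x":-2,"y":2,"z":0,"rx":0,"ry":0,"rz":0},{"hand":1,"x":-1.4,"y":2,"z":0,"rx":0,"ry":0,"rz":0},{"hand":1,"x":-0.7,"y":2,"z":0,"rx":0,"ry":0,"rz":0},{"hand":1,"x":0,"y":2,"z":0,"rx":0,"ry":0,"rz":0}]'
python3 -m jog '[{"hand":1,"x":0,"y":2,"z":0,"rx":0,"ry":0,"rz":0},{"hand":1,"x":0,"y":1.3,"z":0,"rx":0,"ry":0,"rz":0},{"hand":1,"x":0,"y":0.6,"z":0,"rx":0,"ry":0,"rz":0},{"hand":1,"x":0,"y":0,"z":0,"rx":0,"ry":0,"rz":-1},{"hand":1,"x":0,"y":0,"z":0,"rx":0,"ry":0,"rz":-3}]'
python3 -m jog '[{"hand":1,"x":0,"y":0,"z":0,"rx":0,"ry":0,"rz":-4},{"hand":1,"x":0,"y":0,"z":0,"rx":0,"ry":0,"rz":-3.3},{"hand":1,"x":0,"y":0,"z":0,"rx":0,"ry":0,"rz":-2},{"hand":1,"x":0,"y":0,"z":0,"rx":0,"ry":0,"rz":0},{"hand":1,"x":0,"y":0,"z":0,"rx":0,"ry":0,"rz":0}]'
python3 - <<'E'
from m import *
to([.628,.039,.178],94)
im,Rm,t=cam("wrist"); a=im["pixels"][:,:,::-1]; im,Rm,t=cam("top"); b=im["pixels"][:,:,::-1]
cv2.imwrite("pics/10.png",np.hstack([cv2.resize(a,(400,300)),cv2.resize(b[90:260,160:387],(400,300))]))
E
```

```text
time: 14.22
eef_pos: [0.4371, 0.2372, 0.1768]
eef_rot: [0.762, 0.648, -0.001, 0.0]
force: [0.3, 0.7, -3.5]
grip_width: 0.0136
grip_force: 35.0
time: 14.63
eef_pos: [0.5008, 0.1204, 0.1769]
eef_rot: [0.762, 0.648, -0.001, -0.0]
force: [0.8, -0.0, -3.2]
grip_width: 0.0135
grip_force: 35.0
time: 15.05
eef_pos: [0.5891, 0.0403, 0.1763]
eef_rot: [0.763, 0.646, -0.003, 0.0]
force: [-0.4, 1.0, -3.2]
grip_width: 0.0135
grip_force: 35.0
time: 15.47
eef_pos: [0.6269, 0.0386, 0.1767]
eef_rot: [0.738, 0.675, -0.001, -0.001]
force: [0.4, -0.4, -2.7]
grip_width: 0.0138
grip_force: 35.0
time: 15.88
eef_pos: [0.627, 0.0388, 0.1773]
eef_rot: [0.682, 0.732, -0.001, -0.001]
force: [-0.4, -0.3, -3.4]
grip_width: 0.0136
grip_force: 35.0
t 15.8833 p [0.627  0.0388 0.1773] yaw 94.05200308658989 q [ 0.1276  0.8013 -0.4872  1.6031  0.4614  0.856  -0.4706] F [-0.4451 -0.292  -3.3822] w 0.013563011798812242 35.00351216644049
move tool cm [ 0.0126  0.1047 -0.0709]
rotvec deg [-0.1128  0.0174  0.052 ] in end frame cm [ 0.0127  0.1048 -0.0707]
```

View pics/10.png

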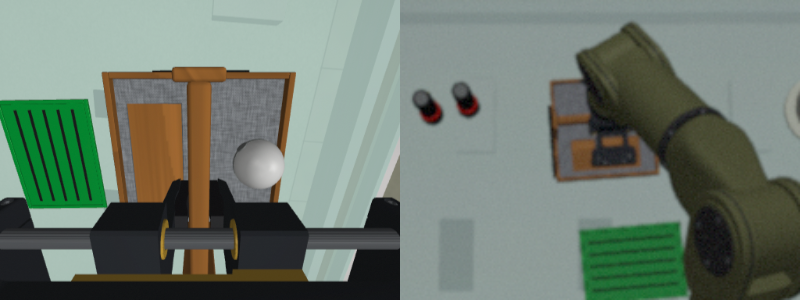

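The left half (wrist) shows the tray held level with the ball in its pocket at (258,163). The right half (top) shows the tray at (605,130) covering the black mat squarely, with the torches at (428,105) and (465,98) untouched. I'll settle briefly and hand in.

```bash
python3 -m jog '[{"hand":1,"x":0,"y":0,"z":0,"rx":0,"ry":0,"rz":0},{"hand":1,"x":0,"y":0,"z":0,"rx":0,"ry":0,"rz":0},{"hand":1,"x":0,"y":0,"z":0,"rx":0,"ry":0,"rz":0},{"hand":1,"x":0,"y":0,"z":0,"rx":0,"ry":0,"rz":0},{"hand":1,"x":0,"y":0,"z":0,"rx":0,"ry":0,"rz":0}]'
python3 -c "
from rig import *
print(close_job())"
```

```text
time: 16.4
eef_pos: [0.6283, 0.0388, 0.1777]
eef_rot: [0.682, 0.732, -0.0, 0.0]
force: [-0.9, -0.1, -2.8]
grip_width: 0.0138
grip_force: 35.0
the job is handed in; nothing more can be done
None
```

I handed the job in after 16.4 s with the gripper holding the tray level and square over the mat, its underside about 10 cm up and the ball in its pocket; the torches and plant were left alone, and no verdict came back.

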